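# Uncover the tray, find the brass spigot, lay it on the photo plinth

## Task

The brass spigot is in one of the three pockets hidden under the loose aluminium cover of the black accessory tray. Push the cover along its channel, flat on the tray all the way, until all three pockets are open, without letting it drop off the far end, and leave it there. Then lift the brass spigot out and lay it lengthwise on the grey mark on the white photo plinth, setting it down rather than dropping it; leave the two other parts in their pockets and the camera lens where they are.

Things in the scene. Friction and masses are not known exactly. Their poses are not given: they have to be found in the camera images.
- tray: Fixed tray, 146 (its x) x 460 (its y) mm; origin at the centre of its underside, on the table. Three open-topped pockets at y = -185, -100, -15 mm, each 132 (x) x 80 (y) mm inside; grey floor 6 mm, tops of the walls between them 41 mm above the table. Side rails, 7 mm thick, 50 mm high, run all along at x = -69.5 and +69.5 mm: a 132 mm channel, open at both ends, where the cover slides along y.
- tray_deck (a point): Centre of the tray's flat solid deck (same axes as the tray), on its top, 41 mm above the table and level with the pocket walls, between the rails; it runs from tray y = +25 mm (edge of the last pocket) to +230 mm (end of the tray). The opened cover comes to lie here.
- cover: Loose aluminium plate in the tray's channel, 126 (x) x 256 (y) x 4 mm, 0.35 kg, slides with a few N; origin at the centre of its underside, axes like the tray's. At the start it covers all pockets (origin near tray y = -98 mm). They are open with its origin beyond tray y = +150 mm; it then overhangs the deck's end a little but lies stably. Beyond about +225 mm it tips off.
- cover_flange (a point): Centre of the cover's yellow upright flange, along its -y edge: 100 mm long in x, 4 mm thick, top 24 mm above the cover's underside (65 mm above the table); this point is 14 mm above that underside. Pushing its outer (-y) face towards +y opens the tray.
- spigot_mid (a point): Centre of the brass spigot: a lying bar 110 mm long along its x, square 20 x 20 mm body in the middle 70 mm, 16 mm round studs at both ends, about 0.25 kg. It lies flat on the floor of one of the pockets, its x along the tray's x within 0.1 rad; this point is 10 mm above its underside.
- red_jaw: Red plastic clamp jaw, 80 x 34 x 24 mm, in another pocket; origin at the centre of its underside. Not needed.
- black_rail: Black plastic mounting rail, 100 x 30 x 12 mm, in the remaining pocket; origin at the centre of its underside. Not needed.
- mark (a point): Centre of the flat grey mark (130 along x, 40 mm along y) on top of the fixed white photo plinth (180 along x, 110 along y, 24 mm high); the point is on the top surface. x is the mark's long direction.
- lens: Black camera lens standing upright on the table, 74 mm diameter, 85 mm high; origin at the centre of its underside. Leave it alone.

How it is judged:
By the outcome, as a careful person would: the job done as asked, in the order asked, and still so for the second after the job is handed in, with the robot touching nothing.
It also fails if it takes over 61 s, if anything falls off the work surface, if the arm or the gripper's body presses on something with over 40 N, if the wrist force passes 120 N, or if a joint passes its speed limit or range.

## Robot

A 6-joint arm with a two-finger parallel gripper is mounted at the origin on the work surface. World frame = base frame: x ahead of the robot, y to its left, z up, the work surface at z = 0. Lengths are in mm, angles in rad, forces in N, time in s.
With the tool pointing down it reaches from about 425 to 925 mm from the base axis. Payload 12.5 kg.
Tool frame: the origin (TCP) lies at the very end of the fingers, on their centre line; the grasp point (between the pads) lies 19 mm behind it; z points along the fingers, y is the direction in which the jaws open and shut (so a half turn about z gives the same grasp; the last joint's range is limited). The gripper opens to 85 mm and grips with 20 to 120 N. Pads are 22 mm wide; open, the fingers measure 114 mm over their backs; the gripper's body (76 mm by 85 mm) begins 54 mm behind the grasp point. The pads swing forward as they close: fully open they stand 13 mm farther back than shut.
Start: joints at [-1.451, 0.491, 1.559, -0, 1.092, -0.106], TCP at [139.951, -609.146, 231.327] pointing down, gripper open.
Joint ranges: [-3.1, 3.1], [-0.84, 2.19], [0.05, 2.79], [-1.13, 4.28], [0.06, 2.93], [-2.69, 2.69]. Speed limits (rad/s): [2.22, 2.22, 2.79, 3.14, 3.14, 3.14].

## Interface

Orientations are given as a rotation vector (axis times angle).
In Python, from rig import manip gives the robot as it stands. The module is installed in compiled form; this text tells all that it offers.
- The arm moves only by the tool carry_out, never from a script. Its argument "deltas" is a list of rows, each a list of 5 numbers: the shift along the world's x, y, z in cm, then the turn about the world's z in degrees, then the finger opening in cm, from 0 to 8.54. A call has 1 to 12 rows; each row is the pose to reach, as a shift and turn from the pose commanded when the call began; what a row does not reach only later rows make up. A row lasts 1/12 s, in which the tool goes at most 41.7 mm and 7.16 degrees, less where a joint would pass 70% of its speed; a pose out of reach is approached as far as the arm can. A call with a gripper value outside its range is refused whole. The fingers move at their own pace and stop on an object; the grip force is fixed at half the most. Time passes only in rows, so rows that repeat a pose let the fingers close. It gives the time, the measured TCP pose, the force and the opening at its end, in the units of the state.
- manip.get_obs(): the state, without advancing time (a new reading comes with each control period).
- manip.get_image(name): name is "scene" or "side" or "wrist"; returns a dict with "image" (384x512x3 uint8, blue, green, red), "range_z" (384x512 float32, mm along the optical axis (not along the pixel's ray), 0 where there is no reading), "intrinsics" (3x3 intrinsics, pixels), "R" (3x3) and "t" (3): a world point X has camera coordinates R X + t. Camera axes: x right, y down, z forward; pixel columns grow to the right and rows downward; lengths in mm; the calibration is good to about 2 mm. A picture is of the moment at which its call begins.
- manip.finish_job(): hands the job in, once; it reports no verdict.
Trained networks look in the newest picture that a camera, given by its name, has taken for a name from the list of things; names that differ only in an ending like _2 or _b are one class to them, and where a whole thing is asked for, a point or a joint stands for the part that bears it (a point fixed in the world has none). Each returns a list of dicts, best first, with "conf" (0 to 1); they miss things now and then, are a little off and sometimes report something else, mostly with a low value. They report only what shows in the picture. A call takes as long as a camera call.
- manip.find_in(camera, name): "point" ([column, row] in pixels, amid what is visible of it).
The state is a dict: "clock": time; "joints": joint angles; "qvel": joint speeds; "tau": joint torques, N m; "position": TCP position; "eef_rot": TCP orientation; "force": force on the tool from outside, world axes, zero at the start; "wrist_torque": the same for the moment, N m; "width": finger opening in mm.
Only numpy, scipy, OpenCV 4.12 (cv2) and the standard library are available. Lean on these libraries where they do the work, as an engineer would, in place of code of your own. Each camera call takes 0.05 s, during which the arm holds its last target.

## Working session

There is one attempt and no reset: what is moved stays moved. The work goes in short steps, Python scripts to look and compute and a tool call to move; the robot and the scene stay as the last step left them, time stands still between calls to the robot, and variables do not carry over. Pictures are saved under pics/ and viewed, and the job is handed in when it is done.

Besides the shell and the picture viewer there is one more tool, called after "Request:" as name(argument=value, ...) on one line, values as JSON. carry_out: Moves the arm, as the interface text tells. Its arguments: {"type":"object","properties":{"deltas":{"type":"array"}},"required":["deltas"]}

```bash
mkdir -p pics; cat > h.py <<'E'
import numpy as np, cv2
from rig import manip
def shot(cam,fn):
    d=manip.get_image(cam); cv2.imwrite('pics/'+fn,d['image']); return d
def px2w(d,u,v,z=None):
    K=np.array(d['intrinsics']);R=np.array(d['R']);t=np.array(d['t']).ravel()
    ray=np.linalg.inv(K)@np.array([u,v,1.0])
    C=-R.T@t; r=R.T@ray
    if z is None:
        dz=d['range_z'][int(round(v)),int(round(u))]
        return C+r*dz
    return C+r*(z-C[2])/r[2]
def cloud(d):
    K=np.array(d['intrinsics']);R=np.array(d['R']);t=np.array(d['t']).ravel()
    h,w=d['range_z'].shape; u,v=np.meshgrid(np.arange(w),np.arange(h))
    rays=np.stack([u,v,np.ones_like(u)],-1)@np.linalg.inv(K).T
    P=(rays*d['range_z'][...,None]-t)@R
    P[d['range_z']<=0]=np.nan
    return P
E
python3 - <<'E'
from h import *
np.set_printoptions(precision=1,suppress=True)
o=manip.get_obs(); print({k:np.round(v,3) for k,v in o.items()})
for c in ['scene','side','wrist']:
    d=shot(c,c+'0.png')
    print(c,'C',-np.array(d['R']).T@np.array(d['t']).ravel())
    for n in ['tray','tray_deck','cover','cover_flange','mark','lens','spigot_mid']:
        r=manip.find_in(c,n)
        for q in r[:2]:
            u,v=q['point']; print(' ',n,np.round(q['conf'],2),np.array(q['point']),px2w(d,u,v))
E
```

```text
{'clock': np.float64(0.0), 'joints': array([-1.5,  0.5,  1.6,  0. ,  1.1, -0.1]), 'qvel': array([-0.,  0., -0., -0.,  0.,  0.]), 'tau': array([ -0. , -61.8, -26.2,  -0. ,   0. ,   0. ]), 'position': array([ 139.9, -608.9,  230.7]), 'eef_rot': array([-3.1, -0.4,  0. ]), 'force': array([ 0.7, -0.2,  0.8]), 'wrist_torque': array([ 0.,  0., -0.]), 'width': np.float64(85.48)}
scene C [1119.   359.1  702.8]
  tray 0.94 [346.7 249.4] [585.9 216.1  39.1]
  tray_deck 0.88 [349.9 246.8] [577.9 218.9  42.4]
  cover 0.81 [277.5 202.5] [569.6  21.1  45.5]
  cover_flange 0.78 [277.8 202.1] [568.7  21.3  46.2]
  mark 0.83 [177.3 141.5] [ 534.3 -360.7   26.4]
  mark 0.17 [278.2 201.6] [567.4  21.5  47.1]
  lens 0.67 [127.8 172.6] [ 733.9 -325.4   61.2]
side C [522.2 728.2 812.1]
  tray 0.69 [247.5 321. ] [580.5 261.7  41.3]
  tray_deck 0.55 [251.6 319.3] [573.6 258.1  42.6]
  cover 0.88 [265.2 227. ] [572.5  33.   43.9]
  cover_flange 0.69 [264.6 226.4] [574.1  29.7  41.8]
  mark 0.97 [300.  129.2] [ 517.  -355.9   23.4]
  lens 0.84 [224.  113.1] [ 720.5 -325.2   77.2]
wrist C [ 215.8 -592.7  373.8]
```

View pics/scene0.png

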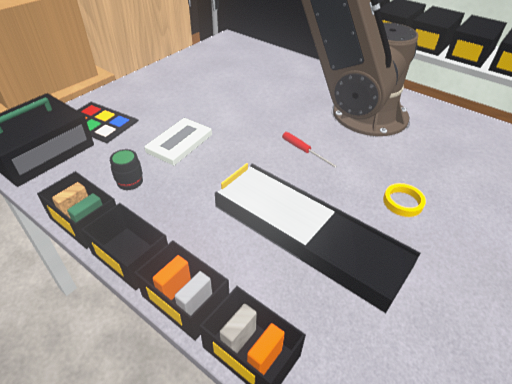

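View pics/side0.png

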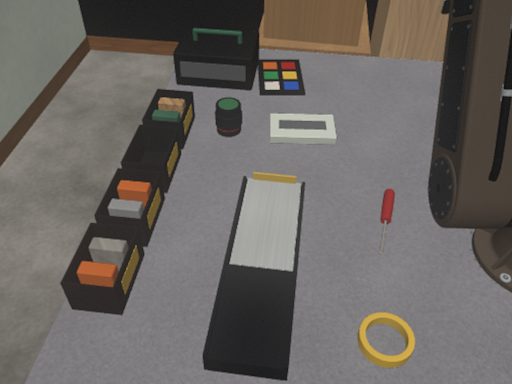

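The scene and side views agree. The tray runs roughly along world +y, with the yellow flange at its near end (scene 235,176; side 274,178). The plinth and mark are at scene (178,140) and the lens is at (127,168). Next I'll fit exact poses.

```bash
cat > fit.py <<'E'
from h import *
np.set_printoptions(precision=2,suppress=True)
def fit(c):
    d=manip.get_image(c); P=cloud(d); im=d['image']; hsv=cv2.cvtColor(im,cv2.COLOR_BGR2HSV)
    x,y,z=P[...,0],P[...,1],P[...,2]
    def rect(m,name):
        m=cv2.morphologyEx(m.astype(np.uint8),cv2.MORPH_OPEN,np.ones((2,2)))
        n,l,s,_=cv2.connectedComponentsWithStats(m)
        if n<2: print(name,'none'); return
        k=1+np.argmax(s[1:,4]); q=P[l==k]
        r=cv2.minAreaRect(q[:,:2].astype(np.float32)); print(c,name,len(q),'ctr',np.array(r[0]),'size',np.array(r[1]),'ang',r[2],'z',np.median(q[:,2]))
    reg=(x>400)&(x<760)&(y>-220)&(y<450)
    rect(reg&(z>30)&(z<75),'tray_all')
    rect(reg&(hsv[...,1]<40)&(hsv[...,2]>130)&(z>38)&(z<52),'cover')
    rect(reg&(hsv[...,0]>18)&(hsv[...,0]<35)&(hsv[...,1]>120)&(z>38),'flange')
    reg2=(x>380)&(x<680)&(y>-480)&(y<-230)
    rect(reg2&(z>16)&(z<32),'plinth')
    rect(reg2&(z>16)&(z<32)&(hsv[...,2]<150),'mark')
    rect((x>640)&(x<820)&(y>-420)&(y<-240)&(z>65),'lens')
if __name__=='__main__':
    for c in ['scene','side']: fit(c)
E
python3 fit.py
```

```text
scene tray_all 11218 ctr [555.45  96.2 ] size [192.46 501.32] ang 0.3519991636276245 z nan
scene cover 4087 ctr [579.22  17.25] size [246.62 131.77] ang 83.85627746582031 z nan
scene flange 172 ctr [ 537.19 -119.09] size [158.82  28.71] ang 14.312532424926758 z 52.385802792034035
scene plinth 1475 ctr [ 505.76 -373.32] size [200.6  101.79] ang 6.854345798492432 z nan
mark none
scene lens 530 ctr [ 690.61 -386.92] size [151.08  62.92] ang 51.24714279174805 z 85.591376276841
side tray_all 14269 ctr [569.21  81.51] size [527.94 148.63] ang 89.35198211669922 z nan
side cover 5015 ctr [551.11  18.66] size [248.95 116.71] ang 79.54006958007812 z nan
side flange 269 ctr [ 548.73 -124.2 ] size [119.5   57.46] ang 34.76169204711914 z 55.81118367878647
side plinth 1636 ctr [ 507.57 -377.56] size [200.96 120.1 ] ang 13.99966049194336 z nan
side mark 397 ctr [ 509.13 -374.69] size [128.68  44.1 ] ang 5.384158134460449 z nan
side lens 413 ctr [ 700.03 -405.36] size [171.03  58.05] ang 72.93310546875 z nan
```

```bash
cat > fit.py <<'E'
from h import *
np.set_printoptions(precision=2,suppress=True)
def planeP(d,z):
    K=np.array(d['intrinsics']);R=np.array(d['R']);t=np.array(d['t']).ravel()
    h,w=d['range_z'].shape; u,v=np.meshgrid(np.arange(w),np.arange(h))
    r=np.stack([u,v,np.ones_like(u)],-1)@np.linalg.inv(K).T@R
    C=-R.T@t
    return C+r*((z-C[2])/r[...,2])[...,None]
def rect(d,m,z,name):
    m=cv2.morphologyEx(m.astype(np.uint8),cv2.MORPH_OPEN,np.ones((3,3)))
    n,l,s,_=cv2.connectedComponentsWithStats(m)
    if n<2: print(name,'none'); return
    k=1+np.argmax(s[1:,4]); q=planeP(d,z)[l==k][:,:2]
    r=cv2.minAreaRect(q.astype(np.float32)); print(name,len(q),'ctr',np.array(r[0]),'size',np.array(r[1]),'ang %.2f'%r[2],'mean',q.mean(0))
    return cv2.boxPoints(r)
def fit(c):
    d=manip.get_image(c); im=d['image']; hsv=cv2.cvtColor(im,cv2.COLOR_BGR2HSV)
    H,S,V=[hsv[...,i].astype(int) for i in range(3)]
    def reg(z,a,b,e,f):
        P=planeP(d,z); return (P[...,0]>a)&(P[...,0]<b)&(P[...,1]>e)&(P[...,1]<f)
    T=(400,760,-220,450)
    print(c)
    print(rect(d,reg(45,*T)&(S<40)&(V>150),45,'cover'))
    print(rect(d,reg(55,*T)&(H>15)&(H<35)&(S>110)&reg(55,400,700,-220,-40),55,'flange'))
    print(rect(d,reg(50,*T)&(V<60),50,'dark tray'))
    G=(380,680,-480,-230)
    print(rect(d,reg(24,*G)&(V>170),24,'plinth'))
    print(rect(d,reg(24,420,600,-430,-310)&(V<140),24,'mark'))
if __name__=='__main__':
    for c in ['scene','side']: fit(c)
E
python3 fit.py
```

```text
scene
cover 29518 ctr [580.01 115.04] size [359.97 669.91] ang 0.00 mean [604.7  165.44]
[[ 400.03  449.99]
 [ 400.03 -219.92]
 [ 760.   -219.92]
 [ 760.    449.99]]
flange 174 ctr [ 566.95 -114.76] size [ 16.03 108.8 ] ang 89.53 mean [ 569.25 -114.69]
[[ 512.48 -122.33]
 [ 621.29 -123.22]
 [ 621.42 -107.19]
 [ 512.62 -106.3 ]]
dark tray 4854 ctr [591.9  250.36] size [187.21 173.55] ang 89.16 mean [599.77 272.82]
[[503.75 158.04]
 [677.28 155.48]
 [680.04 342.67]
 [506.51 345.23]]
plinth 4836 ctr [ 530.01 -355.01] size [299.96 249.93] ang 0.02 mean [ 536.36 -343.21]
[[ 379.98 -230.11]
 [ 380.08 -480.04]
 [ 680.04 -479.92]
 [ 679.94 -229.99]]
mark none
None
side
cover 4946 ctr [568.86  12.17] size [255.31 123.93] ang 89.26 mean [568.89  24.82]
[[ 505.26 -114.68]
 [ 629.18 -116.27]
 [ 632.46  139.02]
 [ 508.54  140.61]]
flange 281 ctr [ 567.01 -115.49] size [23.3  97.91] ang 89.19 mean [ 566.03 -115.49]
[[ 517.9  -126.44]
 [ 615.8  -127.83]
 [ 616.13 -104.53]
 [ 518.23 -103.14]]
dark tray 8797 ctr [572.74 210.85] size [309.   143.87] ang 89.16 mean [573.75 262.69]
[[498.53  57.43]
 [642.39  55.31]
 [646.95 364.27]
 [503.09 366.39]]
plinth 1068 ctr [ 512.59 -374.09] size [176.42 109.47] ang 5.56 mean [ 512.73 -370.48]
[[ 419.49 -328.17]
 [ 430.1  -437.12]
 [ 605.69 -420.02]
 [ 595.08 -311.07]]
mark 384 ctr [ 512.47 -378.35] size [128.08  38.29] ang 5.55 mean [ 513.34 -378.2 ]
[[ 446.88 -365.49]
 [ 450.59 -403.61]
 [ 578.06 -391.21]
 [ 574.36 -353.1 ]]
```

```bash
python3 - <<'E'
from h import *
from scipy.spatial.transform import Rotation as Ro
o=manip.get_obs(); M=Ro.from_rotvec(o['eef_rot']).as_matrix(); print(M.round(3), np.degrees(np.arctan2(M[1,1],M[0,1])),o['position'],o['clock'])
E
```

```text
[[ 0.975  0.224  0.   ]
 [ 0.224 -0.975 -0.   ]
 [ 0.     0.    -1.   ]] -77.06312207241895 [ 139.96287089 -609.15655773  231.32537675] 1.4
```

Request:
carry_out(deltas=[[2.5,2.6,-0.6,6.36,3],[5,5.2,-1.2,12.7,3],[7.5,7.8,-1.8,19.1,3],[10,10.4,-2.4,25.4,3],[12.5,13,-3,31.8,3],[15,15.6,-3.6,38.1,3],[17.5,18.2,-4.2,44.5,3],[20,20.8,-4.8,50.9,3],[22.5,23.4,-5.4,57.2,3],[25,26,-6,63.6,3],[27.5,28.6,-6.6,69.9,3],[30,31.2,-7.2,76.3,3]])

```text
clock: 2.4
position: [441.0, -295.7, 159.2]
eef_rot: [2.23, 2.212, 0.0]
force: [0.7, -1.5, 0.6]
width: 30.0
```

Request:
carry_out(deltas=[[3.2,3.5,0,0,3],[6.4,7,0,0,3],[9.6,10.5,0,0,3],[12.7,14,-1,0,3],[12.7,14,-3,0,3],[12.7,14,-5,0,3],[12.7,14,-5,0,3]])

```text
clock: 2.98
position: [566.2, -155.3, 106.0]
eef_rot: [-2.23, -2.206, 0.003]
force: [0.1, -0.5, -0.3]
width: 29.8
```

```bash
python3 - <<'E'
from h import *
d=shot('wrist','wrist1.png');print(-np.array(d['R']).T@np.array(d['t']))
for n in ['cover_flange','cover']:
    for q in manip.find_in('wrist',n)[:2]: print(n,q,px2w(d,*q['point']))
d=shot('side','side1.png')
print(manip.get_obs()['position'])
E
python3 fit.py 2>&1 | sed -n '/side/,$p'
```

```text
[568.73577959 -79.59199442 248.66500385]
cover {'point': [263.7, 77.3], 'conf': 0.75} [572.21106749 -62.0192997   44.97008218]
[ 567.05431276 -158.00607277  110.51968724]
side
cover 4974 ctr [568.87  12.05] size [256.37 124.23] ang 89.20 mean [568.88  24.94]
[[ 504.97 -115.26]
 [ 629.2  -116.98]
 [ 632.76  139.36]
 [ 508.53  141.09]]
flange 281 ctr [ 567.01 -115.49] size [23.3  97.91] ang 89.19 mean [ 566.03 -115.49]
[[ 517.9  -126.44]
 [ 615.8  -127.83]
 [ 616.13 -104.53]
 [ 518.23 -103.14]]
dark tray 8717 ctr [573.03 230.35] size [270.   143.87] ang 89.16 mean [573.34 264.18]
[[499.11  96.43]
 [642.97  94.31]
 [646.95 364.27]
 [503.09 366.39]]
plinth 488 ctr [ 471.97 -377.7 ] size [ 95.43 108.1 ] ang 4.61 mean [ 459.99 -369.34]
[[ 420.07 -327.65]
 [ 428.76 -435.41]
 [ 523.88 -427.74]
 [ 515.19 -319.98]]
mark 843 ctr [ 524.41 -370.15] size [119.56 150.48] ang 89.96 mean [ 535.06 -379.89]
[[ 449.13 -429.88]
 [ 599.61 -429.99]
 [ 599.7  -310.43]
 [ 449.22 -310.32]]
```

View pics/wrist1.png

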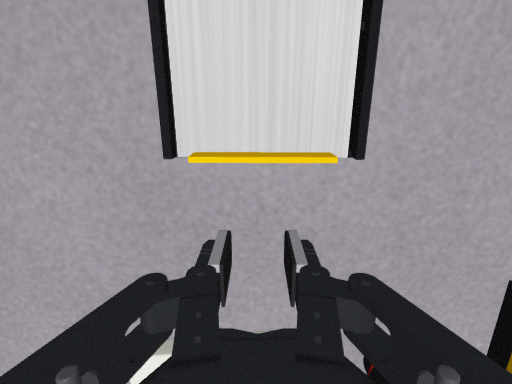

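View pics/side1.png

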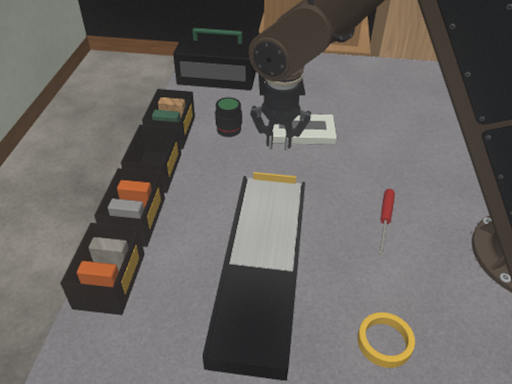

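Request:
carry_out(deltas=[[0,0,-2,0,3],[0,0,-4,0,3],[0,0,-5.5,0,3],[0,0,-6.2,0,3],[0,0,-6.2,0,3],[0,0.8,-6.2,0,3],[0,1.6,-6.2,0,3],[0,2.2,-6.2,0,3],[0,2.8,-6.2,0,3],[0,3.3,-6.2,0,3],[0,3.8,-6.2,0,3],[0,4.3,-6.2,0,3]])

```text
clock: 4.28
position: [567.3, -113.8, 47.8]
eef_rot: [2.235, 2.206, 0.001]
force: [-0.3, -4.4, 2.6]
width: 30.0
```

```bash
python3 - <<'E'
from h import *
d=shot('wrist','wrist2.png')
d=shot('side','side2.png')
o=manip.get_obs();print(o['position'],o['force'],o['clock'])
E
python3 fit.py 2>&1 | sed -n '/side/,/dark/p'
```

```text
[ 566.93142456 -113.35308286   47.41695558] [-0.60484601  0.82012495 -0.00677394] 4.3833
side
cover 5127 ctr [568.95  27.68] size [253.27 124.84] ang 89.31 mean [569.03  39.12]
[[505.   -98.19]
 [629.84 -99.7 ]
 [632.9  153.55]
 [508.06 155.06]]
flange 288 ctr [ 568.15 -101.83] size [23.58 97.62] ang 89.65 mean [ 567.4  -101.74]
[[ 519.27 -113.32]
 [ 616.89 -113.92]
 [ 617.03  -90.35]
 [ 519.41  -89.75]]
dark tray 8263 ctr [573.33 251.31] size [228.14 143.8 ] ang 89.24 mean [572.97 270.53]
```

View pics/wrist2.png

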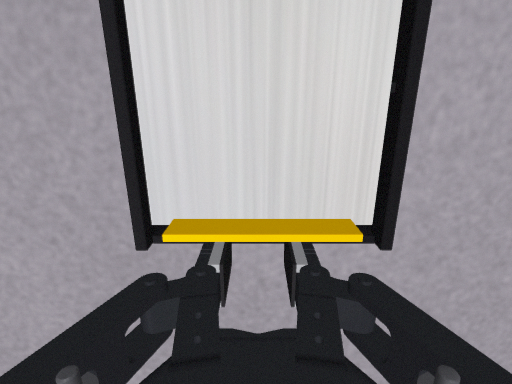

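View pics/side2.png

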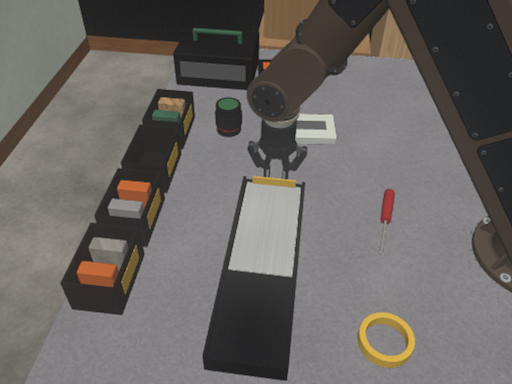

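Request:
carry_out(deltas=[[0,0.6,0,0,3],[0,1.5,0,0,3],[0,2.5,0,0,3],[0.1,3.5,0,0,3],[0.1,4.5,0,0,3],[0.1,5.5,0,0,3],[0.1,6.5,0,0,3],[0.1,7.5,0,0,3],[0.1,8.5,0,0,3],[0.1,9.5,0,0,3],[0.1,10.5,0,0,3],[0.1,11.5,0,0,3]])

```text
clock: 5.48
position: [567.9, 1.9, 47.3]
eef_rot: [-2.236, -2.207, 0.0]
force: [0.1, -1.3, -1.3]
width: 29.7
```

Request:
carry_out(deltas=[[0,1,0,0,3],[0,2,0,0,3],[0,3,0,0,3],[0.1,4,0,0,3],[0.1,5,0,0,3],[0.1,6,0,0,3],[0.1,7,0,0,3],[0.1,8,0,0,3],[0.1,9,0,0,3],[0.1,9.7,0,0,3],[0.1,10.3,0,0,3],[0.1,10.8,0,0,3]])

```text
clock: 6.48
position: [568.9, 109.5, 47.3]
eef_rot: [2.236, 2.207, 0.0]
force: [0.1, -2.1, -0.4]
width: 30.0
```

```bash
python3 - <<'E'
from h import *
d=shot('scene','scene3.png')
d=shot('side','side3.png')
o=manip.get_obs();print(o['position'],o['force'],o['clock'])
E
python3 fit.py 2>&1 | sed -n '/side/,/dark/p'
```

```text
[568.94710391 109.59396764  47.34289691] [-0.58213775  0.27424008  0.02762377] 6.5833
side
cover 8555 ctr [571.22 249.56] size [256.05 127.22] ang 88.96 mean [571.99 263.27]
[[505.3  122.71]
 [632.49 120.4 ]
 [637.14 376.41]
 [509.95 378.72]]
flange none
None
dark tray 2397 ctr [571.66  32.4 ] size [185.26 145.54] ang 88.94 mean [573.9   31.36]
```

View pics/scene3.png

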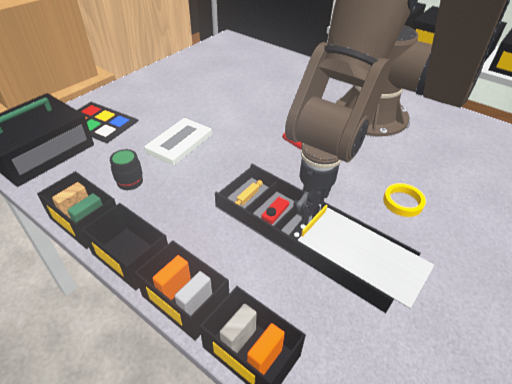

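View pics/side3.png

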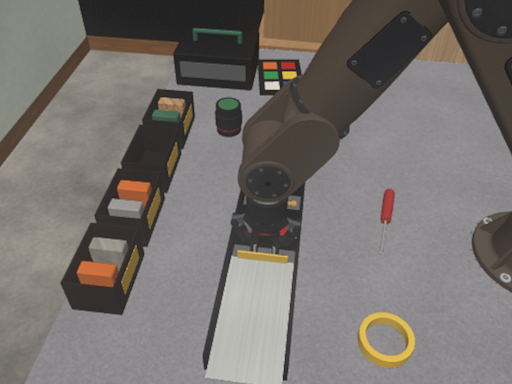

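Request:
carry_out(deltas=[[0,0.5,0,0,3],[0,1.2,0,0,3],[0,1.9,0,0,3],[0,2.5,0,0,3],[0,3,0,0,3],[0,3.4,0,0,3],[0,3.7,0,0,3],[0,3.7,0,0,3],[0,2.5,0,0,3],[0,0.5,0,0,3],[0,0,2,0,3],[0,0,5,0,3]])

```text
clock: 7.68
position: [567.7, 106.5, 95.6]
eef_rot: [-2.236, -2.202, 0.006]
force: [0.1, 0.5, -0.0]
width: 29.8
```

Request:
carry_out(deltas=[[0,-0.5,2,-7,4],[0,-2,4,-14,4],[0,-4,6,-21,4],[0,-6,7,-28,4],[0,-8,7,-35,4],[0,-10,7,-42,4],[0,-12,7,-49,4],[0,-14,7,-56,4],[0,-16,7,-63,4],[0,-17.5,7,-70,4],[0,-18.4,7,-77,4],[0,-18.4,7,-84,4]])

```text
clock: 8.68
position: [568.6, -77.9, 167.3]
eef_rot: [3.139, 0.13, 0.0]
force: [0.3, 0.9, -0.6]
width: 40.1
```

Request:
carry_out(deltas=[[0,0,0,-6,4],[0,0,0,-6,4]])

```text
clock: 8.85
position: [568.6, -76.3, 167.3]
eef_rot: [3.141, -0.03, -0.0]
force: [-0.2, 0.5, -0.4]
width: 40.1
```

```bash
python3 - <<'E'
from h import *
d=shot('wrist','wrist4.png')
for q in manip.find_in('wrist','spigot_mid')[:2]: print(q,px2w(d,*q['point']),px2w(d,*q['point'],z=26))
ds=shot('side','side4.png'); 
for n in ['spigot_mid','cover','red_jaw','black_rail']:
  for q in manip.find_in('side',n)[:2]: print('side',n,q,px2w(ds,*q['point']))
o=manip.get_obs();print(o['position'],o['eef_rot'],o['force'],o['clock'],o['joints'])
np.savez('w4.npz',**{k:np.array(v) for k,v in d.items()})
E
python3 fit.py 2>&1 | sed -n '/side/,$p'
```

```text
{'point': [257.1, 176.2], 'conf': 0.65} [573.54693564 -76.92809459  25.13245335] [573.76877117 -76.93298464  26.        ]
side cover {'point': [269.8, 227.4], 'conf': 0.62} [563.96775393  10.28598809  18.90330516]
side cover {'point': [247.6, 329.2], 'conf': 0.57} [577.94240155 280.26498445  45.1305468 ]
side red_jaw {'point': [270.5, 228.0], 'conf': 0.8} [562.11346464  14.58398886  21.93023982]
side black_rail {'point': [262.0, 260.7], 'conf': 0.82} [522.20721252 728.18485844 812.14604722]
[568.9169571  -75.11806864 167.33909578] [ 3.14146918e+00 -1.84047377e-02 -3.49335373e-07] [ 0.17962213 -0.39879923 -0.03349432] 9.2 [-2.46338672e-01  4.91737445e-01  1.75730273e+00 -8.68259752e-05
  8.92536126e-01  1.33622928e+00]
side
cover 7674 ctr [571.36 272.66] size [227.95 125.81] ang 89.21 mean [572.2  280.03]
[[506.89 159.56]
 [632.69 157.83]
 [635.83 385.76]
 [510.03 387.49]]
flange 102 ctr [563.58 -45.7 ] size [11.2  63.51] ang 89.94 mean [562.98 -45.61]
[[531.82 -51.27]
 [595.33 -51.33]
 [595.34 -40.14]
 [531.83 -40.07]]
dark tray 3142 ctr [571.66 128.36] size [468.04 143.21] ang 89.12 mean [589.11  55.63]
[[ 496.48 -104.54]
 [ 639.67 -106.73]
 [ 646.84  361.26]
 [ 503.64  363.45]]
plinth 783 ctr [ 493.61 -375.77] size [138.94 110.06] ang 5.32 mean [ 486.07 -371.28]
[[ 419.33 -327.42]
 [ 429.55 -437.01]
 [ 567.89 -424.12]
 [ 557.68 -314.53]]
mark 693 ctr [ 524.45 -369.96] size [119.38 150.4 ] ang 89.96 mean [ 544.64 -373.95]
[[ 449.21 -429.59]
 [ 599.61 -429.7 ]
 [ 599.7  -310.32]
 [ 449.3  -310.21]]
```

View pics/wrist4.png

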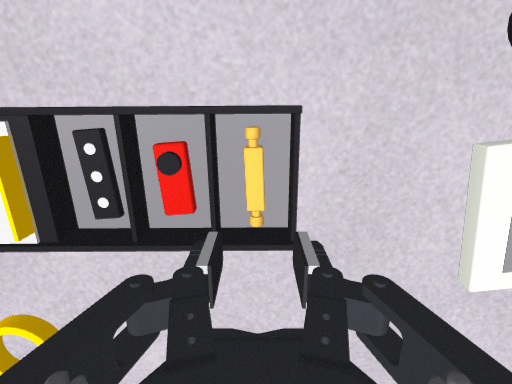

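View pics/side4.png

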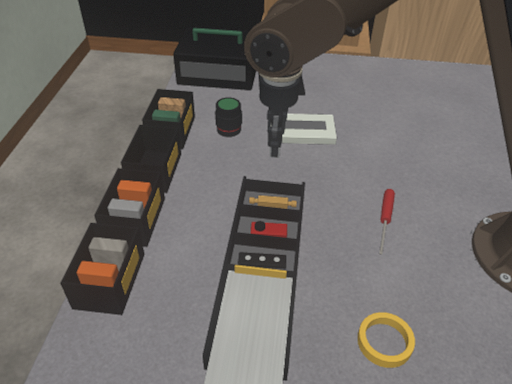

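```bash
cat > sp.py <<'E'
from fit import *
def spig(d,z=26,win=(490,650,-125,-30)):
    hsv=cv2.cvtColor(d['image'],cv2.COLOR_BGR2HSV); P=planeP(d,z)
    m=(hsv[...,0]>15)&(hsv[...,0]<35)&(hsv[...,1]>110)&(P[...,0]>win[0])&(P[...,0]<win[1])&(P[...,1]>win[2])&(P[...,1]<win[3])
    m=m.astype(np.uint8); n,l,s,_=cv2.connectedComponentsWithStats(m); k=1+np.argmax(s[1:,4])
    q=P[l==k][:,:2]; r=cv2.minAreaRect(q.astype(np.float32)); vx=cv2.fitLine(q.astype(np.float32),cv2.DIST_L2,0,.01,.01).ravel()
    print(len(q),r,'line ang',np.degrees(np.arctan2(vx[1],vx[0])),'mean',q.mean(0))
if __name__=='__main__':
    d=dict(np.load('w4.npz')); spig(d); 
    hsv=cv2.cvtColor(d['image'],cv2.COLOR_BGR2HSV)
    # plinth / pocket info
    for n,u,v,z in [('w wall',212,170,41),('e wall',292,170,41),('pocket rail',255,116,50)]: print(n,px2w(d,u,v,z),px2w(d,u,v))
    print(np.array(d['R']))
E
python3 sp.py
```

```text
1628 ((570.5653076171875, -73.81243133544922), (108.15982055664062, 19.56356430053711), 1.1746701002120972) line ang 1.2974313 mean [573.23 -73.78]
w wall [584.75 -32.5   41.  ] [584.62 -32.41  40.43]
e wall [ 583.3  -111.68   41.  ] [ 581.37 -112.69   32.8 ]
pocket rail [635.95 -76.21  50.  ] [634.19 -75.82   6.11]
[[-0.02 -1.    0.  ]
 [-0.95  0.02  0.3 ]
 [-0.3   0.01 -0.95]]
```

Request:
carry_out(deltas=[[0.1,0.1,-2,2,3.4],[0.15,0.14,-5,2,3.4],[0.15,0.14,-8,2,3.4],[0.15,0.14,-10.5,2,3.4],[0.15,0.14,-12,2,3.4],[0.15,0.14,-13,2,3.4],[0.15,0.14,-14,2,3.4],[0.15,0.14,-15,2,3.4],[0.15,0.14,-15.7,2,3.4],[0.15,0.14,-15.7,2,3.4]])

```text
clock: 10.13
position: [570.2, -73.7, 9.4]
eef_rot: [-3.141, -0.034, 0.002]
force: [-0.6, -0.1, -0.3]
width: 34.4
```

```bash
python3 - <<'E'
from h import *
d=shot('wrist','wrist5.png');shot('side','side5.png')
o=manip.get_obs();print(o['position'],o['eef_rot'],o['force'],o['clock'])
E
```

```text
[570.6240056  -73.76308752  10.58232996] [3.14124042e+00 3.40637509e-02 4.27504431e-04] [-0.24553192  0.26628934  0.1955547 ] 10.2333
```

View pics/wrist5.png

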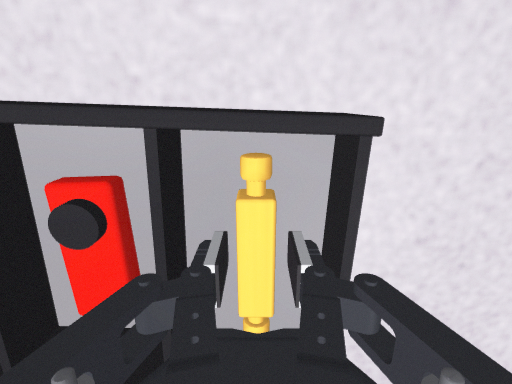

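The spigot sits centred between the open fingers (body at px 255, rows 190–315), well clear of the pocket walls. I'll close and lift.

Request:
carry_out(deltas=[[0,0,0,0,1.2],[0,0,0,0,1.2],[0,0,0,0,1.2],[0,0,0,0,1.2],[0,0,0,0,1.2],[0,0,0,0,1.2],[0,0,0.7,0,1.2],[0,0,2,0,1.2],[0,0,4,0,1.2],[0,0,6.5,0,1.2],[0,0,9,0,1.2],[0,0,11,0,1.2]])

```text
clock: 11.23
position: [570.4, -73.7, 122.4]
eef_rot: [3.141, 0.034, 0.001]
force: [0.8, -0.4, -2.7]
width: 18.9
```

```bash
python3 - <<'E'
from sp import *
d=shot('wrist','wrist6.png');shot('side','side6.png');
for z in (125,): spig(d,z,(480,660,-130,-20))
o=manip.get_obs();print(o['position'],o['eef_rot'],o['force'],o['width'],o['clock'])
np.savez('w6.npz',**{k:np.array(v) for k,v in d.items()})
E
```

```text
6099 ((567.4633178710938, -74.71904754638672), (113.10672760009766, 21.701433181762695), 1.1271295547485352) line ang 1.2172396 mean [571.99 -74.57]
[571.61 -73.97 123.68] [3.14 0.03 0.01] [ 0.17 -0.26 -2.2 ] 18.68007729766151 11.3333
```

View pics/wrist6.png

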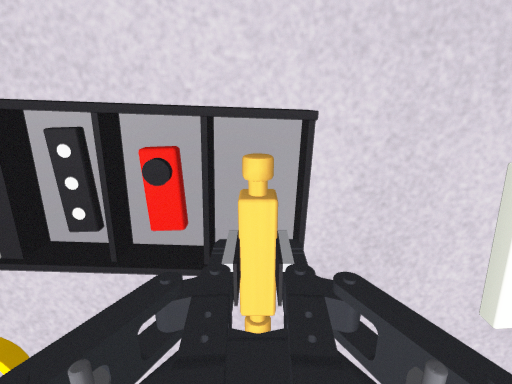

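View pics/side6.png

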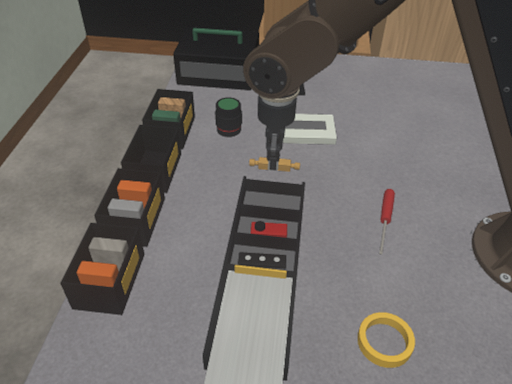

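Request:
carry_out(deltas=[[-0.3,-1.2,0,0.3,1.2],[-0.8,-4,0,0.8,1.2],[-1.4,-7,0,1.2,1.2],[-2,-10,0,1.6,1.2],[-2.6,-13,0,2,1.2],[-3.2,-16,0,2.4,1.2],[-3.8,-19,0,2.8,1.2],[-4.4,-22,0,3.2,1.2],[-5,-25,0,3.7,1.2],[-5.4,-27.8,0,4.1,1.2],[-5.7,-29.6,0,4.3,1.2],[-5.8,-30.4,0,4.3,1.2]])

```text
clock: 12.33
position: [511.3, -379.9, 119.0]
eef_rot: [-3.137, -0.149, 0.002]
force: [0.2, 1.0, -3.1]
width: 18.6
```

```bash
python3 - <<'E'
from sp import *
d=dict(np.load('w6.npz')); spig(d,136,(480,660,-130,-20))
d=shot('wrist','wrist7.png');shot('scene','scene7.png');s=shot('side','side7.png')
spig(d,136,(400,640,-430,-320))
hsv=cv2.cvtColor(d['image'],cv2.COLOR_BGR2HSV); P=planeP(d,24)
G=(P[...,0]>390)&(P[...,0]<630)&(P[...,1]>-460)&(P[...,1]<-290)
print(rect(d,G&(hsv[...,1]<25)&(hsv[...,2]>225),24,'plinth'))
np.savez('w7.npz',**{k:np.array(v) for k,v in d.items()})
o=manip.get_obs();print(o['position'],o['eef_rot'],o['force'],o['width'],o['clock'])
for c in ('wrist','side','scene'): print(c,manip.find_in(c,'mark')[:1])
E
```

```text
6099 ((573.7979125976562, -74.56964874267578), (104.21803283691406, 19.995990753173828), 1.1271336078643799) line ang 1.2172382 mean [577.96 -74.43]
6098 ((516.652587890625, -380.3252258300781), (101.58903503417969, 19.431182861328125), 5.039604187011719) line ang 5.4036555 mean [ 520.73 -379.93]
plinth 12541 ctr [ 523.63 -377.36] size [159.51 104.62] ang 5.73 mean [ 546.5  -375.35]
[[ 439.04 -333.28]
 [ 449.49 -437.38]
 [ 608.21 -421.45]
 [ 597.76 -317.35]]
[ 512.08 -377.17  119.43] [-3.14 -0.15  0.  ] [-0.53 -0.05 -2.37] 18.40197250599159 12.4833
wrist [{'point': [249.6, 144.9], 'conf': 0.95}]
side [{'point': [302.6, 129.2], 'conf': 0.97}]
scene [{'point': [179.2, 142.2], 'conf': 0.56}]
```

View pics/wrist7.png

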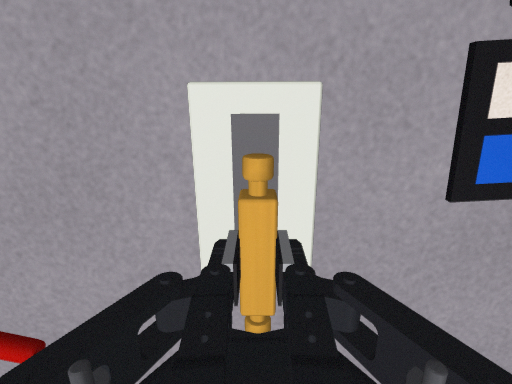

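View pics/scene7.png

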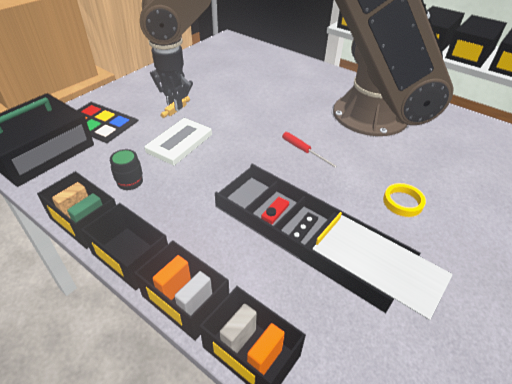

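```bash
python3 - <<'E'
from sp import *
d=dict(np.load('w7.npz')); hsv=cv2.cvtColor(d['image'],cv2.COLOR_BGR2HSV); V=hsv[...,2].astype(int)
P=planeP(d,24)
for r in (118,125,132,140):
    row=np.where((V[r,200:310]<160))[0]+200; a,b=row.min(),row.max(); print(r,a,b,P[r,a-1],P[r,b+1],'mid',(P[r,a]+P[r,b])/2)
for c in (240,255,270):
    col=np.where(V[85:150,c]<160)[0]+85; print('far edge',c,col.min(),P[col.min(),c])
for c in (200,255,310):
    col=np.where((V[60:150,c]>215))[0]+60; print('plinth far',c,col.min(),P[col.min(),c])
# spigot head far end tip, at stud axis z = 126 center / top 134
P2=planeP(d,126)
m=(hsv[...,1]>110)&(hsv[...,0]<35)&(hsv[...,0]>10)
for c in (250,258,266):
    col=np.where(m[120:200,c])[0]+120; print('spig far',c,col.min(),P2[col.min(),c], planeP(d,134)[col.min(),c])
P3=planeP(d,136)
for r in (200,220,300): 
    row=np.where(m[r,200:310])[0]+200; print('body',r,P3[r,row.min()],P3[r,row.max()])
E
```

```text
118 231 278 [ 575.43 -351.91   24.  ] [ 579.3  -392.24   24.  ] mid [ 577.36 -372.08   24.  ]
125 231 278 [ 569.8  -352.28   24.  ] [ 573.69 -392.91   24.  ] mid [ 571.74 -372.6    24.  ]
132 232 278 [ 564.16 -353.49   24.  ] [ 568.   -393.59   24.  ] mid [ 566.08 -373.54   24.  ]
140 232 278 [ 557.52 -353.94   24.  ] [ 561.4  -394.38   24.  ] mid [ 559.46 -374.16   24.  ]
far edge 240 114 [ 579.4 -359.9   24. ]
far edge 255 114 [ 580.58 -372.19   24.  ]
far edge 270 114 [ 581.76 -384.49   24.  ]
plinth far 200 83 [ 600.12 -326.31   24.  ]
plinth far 255 83 [ 604.31 -369.98   24.  ]
plinth far 310 83 [ 608.49 -413.64   24.  ]
spig far 250 154 [ 565.11 -372.07  126.  ] [ 566.51 -372.15  134.  ]
spig far 258 154 [ 565.48 -375.97  126.  ] [ 566.86 -375.83  134.  ]
spig far 266 154 [ 565.85 -379.88  126.  ] [ 567.22 -379.5   134.  ]
body 200 [ 544.28 -368.4   136.  ] [ 546.02 -386.48  136.  ]
body 220 [ 533.95 -369.17  136.  ] [ 535.73 -387.67  136.  ]
body 300 [ 487.36 -373.73  136.  ] [ 489.12 -392.    136.  ]
```

Request:
carry_out(deltas=[[0.1,0,-1.5,0,1.2],[0.2,0.1,-3.5,0.2,1.2],[0.2,0.1,-5.5,0.2,1.2],[0.2,0.1,-7,0.2,1.2],[0.2,0.1,-7.8,0.2,1.2],[0.2,0.1,-8.2,0.2,1.2],[0.2,0.1,-8.2,0.2,1.2]])

```text
clock: 13.22
position: [514.6, -376.1, 38.0]
eef_rot: [-3.137, -0.158, 0.001]
force: [-0.8, -0.1, -1.8]
width: 18.4
```

```bash
python3 - <<'E'
from sp import *
d=shot('wrist','wrist8.png');shot('side','side8.png')
hsv=cv2.cvtColor(d['image'],cv2.COLOR_BGR2HSV); V=hsv[...,2].astype(int);S=hsv[...,1]
P=planeP(d,24);o=manip.get_obs();print(o['position'],o['force'],o['width'],o['clock'])
np.savez('w8.npz',**{k:np.array(v) for k,v in d.items()})
E
```

```text
[ 514.87 -376.72   39.12] [ 0.12  0.17 -2.  ] 18.456206735379556 13.3167
```

View pics/wrist8.png

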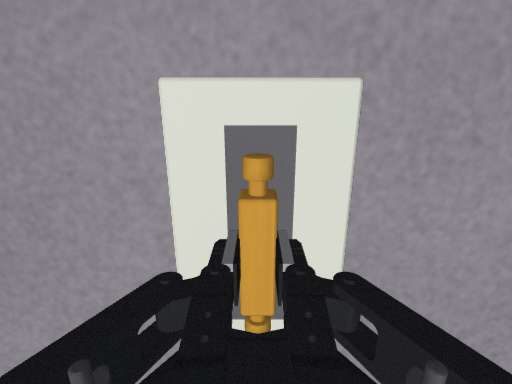

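View pics/side8.png

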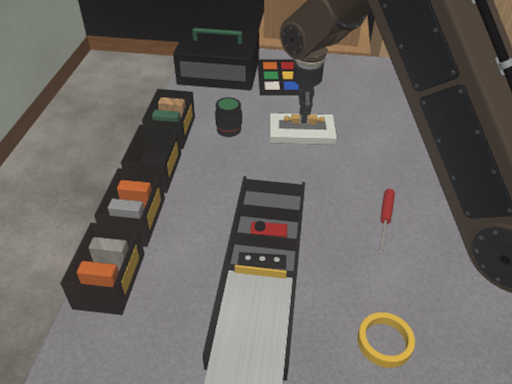

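```bash
python3 - <<'E'
from sp import *
d=dict(np.load('w8.npz')); hsv=cv2.cvtColor(d['image'],cv2.COLOR_BGR2HSV); V=hsv[...,2].astype(int); S=hsv[...,1].astype(int)
P=planeP(d,24)
for r in (130,140,150,225):
    row=np.where((V[r,190:330]<150))[0]+190; a,b=row.min(),row.max(); print(r,a,b,'mid',(P[r,a]+P[r,b])/2)
for c in (230,261,290):
    col=np.where(V[90:150,c]<150)[0]+90; print('far edge',c,col.min(),P[col.min(),c])
for c in (238,240,276,280): print('near',c,V[310:330,c],P[319,c])
m=(S>110)&(hsv[...,0]<35)&(hsv[...,0]>8)
zt=38.3-4.3+20
P3=planeP(d,zt);Pa=planeP(d,zt-10)
for r in (200,220,300): 
    row=np.where(m[r,220:300])[0]+220; print('body',r,(P3[r,row.min()]+P3[r,row.max()])/2)
print('far tip',Pa[np.where(m[120:200,258])[0].min()+120,258], 'body far/near top edge', P3[191,258],P3[316,258])
E
```

```text
130 224 296 mid [ 578.45 -372.01   24.  ]
140 225 295 mid [ 573.01 -372.58   24.  ]
150 225 295 mid [ 567.46 -373.16   24.  ]
225 228 292 mid [ 521.63 -377.96   24.  ]
far edge 230 126 [ 578.92 -355.39   24.  ]
far edge 261 126 [ 580.65 -372.33   24.  ]
far edge 290 126 [ 582.27 -388.17   24.  ]
near 238 [103 100 103 102  98 101 101 101 111 167 216 216 217 217 216 216 218 218
 211 160] [ 449.78 -370.24   24.  ]
near 240 [140 136 124 104 100 100 102 101 110 168 218 218 218 219 216 217 216 216
 216 204] [ 449.92 -371.61   24.  ]
near 276 [102 102 101 100 102 101 101 101 110 170 217 218 217 218 219 217 218 218
 217 199] [ 452.45 -396.32   24.  ]
near 280 [100 102  99 100 101 101  98 102 107 166 220 219 218 216 216 219 217 217
 204  23] [ 452.73 -399.06   24.  ]
body 200 [ 548.07 -373.72   54.  ]
body 220 [ 537.69 -374.78   54.  ]
body 300 [ 490.78 -379.58   54.  ]
far tip [ 568.54 -371.88   44.  ] body far/near top edge [ 552.61 -373.5    54.  ] [ 480.23 -380.93   54.  ]
```

Request:
carry_out(deltas=[[0.05,-0.15,-0.3,0,1.2],[0.05,-0.15,-0.6,0,1.2],[0.05,-0.15,-0.8,0,1.2],[0.05,-0.15,-0.9,0,1.2],[0.05,-0.15,-0.95,0,1.2],[0.05,-0.15,-0.95,0,1.2]])

```text
clock: 13.82
position: [514.9, -378.3, 29.3]
eef_rot: [3.137, 0.157, -0.0]
force: [-0.9, 0.9, 3.5]
width: 18.6
```

Request:
carry_out(deltas=[[0,0,0,0,1.2],[0,0,0,0,1.2]])

```text
clock: 13.98
position: [514.9, -378.3, 29.3]
eef_rot: [3.137, 0.157, 0.0]
force: [-3.6, 0.9, 5.5]
width: 18.4
```

```bash
python3 - <<'E'
from sp import *
d=shot('side','side9.png')
im=cv2.resize(d['image'][90:160,250:360],None,fx=7,fy=7,interpolation=cv2.INTER_CUBIC);cv2.imwrite('pics/side9c.png',im)
o=manip.get_obs();print(o['position'],o['force'],o['width'],o['clock'])
E
```

```text
[ 514.86 -378.33   29.31] [-2.59  0.8   5.99] 18.229314112881756 14.0333
```

View pics/side9c.png

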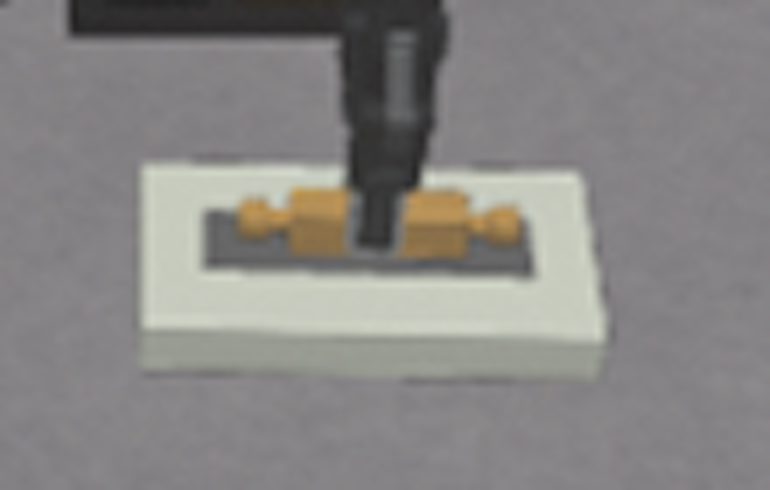

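```bash
python3 - <<'E'
from sp import *
d=shot('side','side10.png')
f=lambda u,v:(250+(u+.5)/7-.5,90+(v+.5)/7-.5)
for n,u,v,z in [('left tip',237,218,34),('right tip',522,222,34),('body L',289,222,34),('body R',468,226,34),('mark L front',205,270,24),('mark L back',206,212,24),('mark R front',534,276,24),('mark R back',527,220,24)]:
    print(n,px2w(d,*f(u,v),z=z))
print(manip.get_obs()['clock'])
E
```

```text
left tip [ 564.44 -374.08   34.  ]
right tip [ 453.01 -387.14   34.  ]
body L [ 543.98 -374.26   34.  ]
body R [ 474.05 -381.45   34.  ]
mark L front [ 574.69 -351.79   24.  ]
mark L back [ 577.56 -390.59   24.  ]
mark R front [ 446.85 -365.83   24.  ]
mark R back [ 450.16 -403.12   24.  ]
14.0833
```

The spigot touches the plinth with a light contact of about 6 N, but it sits 1–3 mm short of centre along the mark. I'll lift it slightly, shift it, and set it down again.

Request:
carry_out(deltas=[[0,0,0.3,0,1.2],[0,0,0.6,0,1.2],[0.12,0.03,0.6,0,1.2],[0.25,0.05,0.6,0,1.2],[0.25,0.05,0.4,0,1.2],[0.25,0.05,0.2,0,1.2],[0.25,0.05,0.1,0,1.2],[0.25,0.05,0.03,0,1.2],[0.25,0.05,0.03,0,1.2]])

```text
clock: 14.83
position: [517.3, -377.6, 29.3]
eef_rot: [-3.137, -0.157, 0.0]
force: [-1.3, 1.8, 1.4]
width: 18.7
```

Request:
carry_out(deltas=[[0,0,0,0,2.1],[0,0,0,0,2.4],[0,0,0,0,3],[0,0,0,0,3.6],[0,0,0,0,4],[0,0,0,0,4],[0,0,0.5,0,4],[0,0,1.5,0,4],[0,0,3.5,0,4],[0,0,6.5,0,4],[0,0,9.5,0,4],[0,0,12,0,4]])

```text
clock: 15.83
position: [517.6, -377.9, 152.1]
eef_rot: [3.136, 0.157, 0.002]
force: [-0.7, 0.4, 0.2]
width: 40.0
```

Request:
carry_out(deltas=[[0,0,2,0,4],[-1,0,4,0,4],[-3,0,6,0,4],[-5,0,7,0,4],[-7,0,7,0,4],[-7,0,7,0,4]])

```text
clock: 16.33
position: [445.1, -377.7, 221.1]
eef_rot: [3.136, 0.155, 0.001]
force: [0.2, 0.6, 0.1]
width: 39.9
```

```bash
python3 - <<'E'
from sp import *
d=shot('wrist','wrist11.png'); 
spig(d,44,(400,640,-440,-310))
s=shot('side','side11.png'); spig(s,44,(400,640,-440,-310)); shot('scene','scene11.png')
P=planeP(d,24);V=d['image'].max(2).astype(int)
G=(P[...,0]>430)&(P[...,0]<595)&(P[...,1]>-415)&(P[...,1]<-340)
print(rect(d,G&(V<150)&(cv2.cvtColor(d['image'],cv2.COLOR_BGR2HSV)[...,1]<90),24,'mark'))
o=manip.get_obs();print(o['position'],o['force'],o['width'],o['clock'])
E
python3 fit.py | sed -n '/side/,$p'
```

```text
1601 ((516.1690673828125, -378.783203125), (107.94645690917969, 19.390518188476562), 5.705805778503418) line ang 5.8660774 mean [ 518.07 -378.34]
256 ((512.079345703125, -366.09808349609375), (106.84009552001953, 37.13603973388672), 8.03618049621582) line ang 6.326117 mean [ 513.18 -364.66]
mark 2301 ctr [ 516.55 -378.19] size [129.03  39.45] ang 5.71 mean [ 522.27 -377.08]
[[ 450.4  -364.98]
 [ 454.32 -404.23]
 [ 582.71 -391.4 ]
 [ 578.79 -352.14]]
[ 447.78 -377.91  219.83] [ 0.31 -0.27  0.47] 39.59274658020744 16.4833
side
cover 7661 ctr [571.15 272.74] size [227.96 125.66] ang 89.13 mean [572.16 280.  ]
[[506.61 159.72]
 [632.25 157.82]
 [635.7  385.76]
 [510.06 387.66]]
flange none
None
dark tray 3167 ctr [571.65 128.32] size [468.12 143.21] ang 89.12 mean [588.86  55.28]
[[ 496.47 -104.61]
 [ 639.67 -106.8 ]
 [ 646.84  361.26]
 [ 503.64  363.45]]
plinth 1072 ctr [ 512.58 -373.99] size [176.48 109.63] ang 5.62 mean [ 513.48 -369.99]
[[ 419.39 -328.08]
 [ 430.13 -437.19]
 [ 605.76 -419.9 ]
 [ 595.03 -310.8 ]]
mark 312 ctr [ 512.94 -374.81] size [127.94  36.68] ang 2.11 mean [ 514.34 -375.01]
[[ 448.34 -358.84]
 [ 449.69 -395.49]
 [ 577.54 -390.78]
 [ 576.19 -354.13]]
```

View pics/wrist11.png

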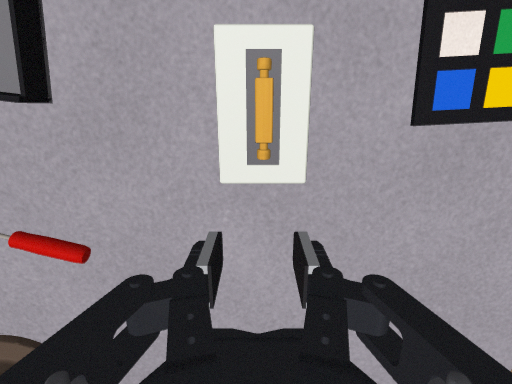

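View pics/side11.png

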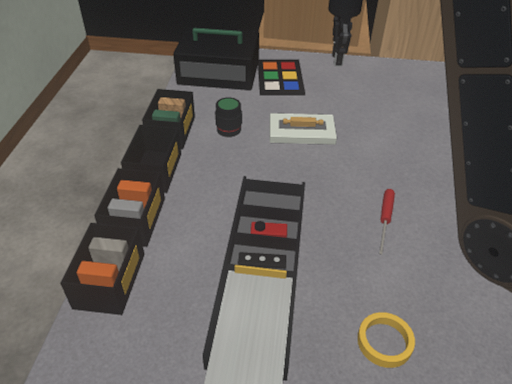

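View pics/scene11.png

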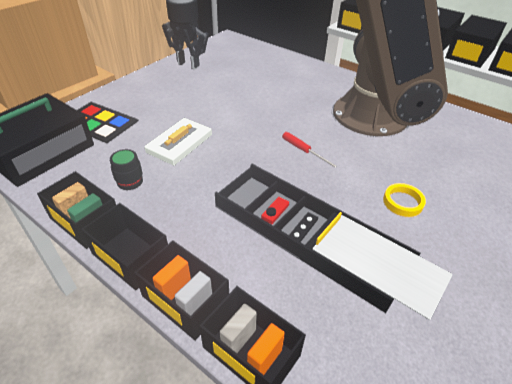

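The wrist view puts the spigot at (516.2, -378.8), 5.7° and the mark at (516.5, -378.2), 5.7°. The cover is open and flat, and the red jaw, black rail and lens haven't moved. I'm handing the job in.

```bash
python3 -c "
from rig import manip
print(manip.finish_job())"
```

```text
the job is handed in; nothing more can be done
None
```

The job is done and handed in: the cover is open on the deck and the brass spigot lies on the grey mark. It took about 16.5 s of the 61 s allowed.

- **Cover:** I pushed it along its channel by the flange, with no more than about 4 N in the readings taken at the end of each move. It lies flat on the deck at about tray y = +177 mm, so all three pockets are open. That is inside the 150–225 mm window. The value assumes the cover started at the stated −98 mm.
- **Spigot:** It was in the pocket at y = −185 mm. I gripped it across its body and lifted it out. I then set it down with a light contact of a few newtons, and before releasing it I nudged it about 2.5 mm along the mark.
- **Last wrist picture:** The spigot's centre is within about 1 mm of the mark's centre, and both lie at 5.7°.
- **Other parts:** The red jaw and black rail are still in their pockets and the lens is where it was. The gripper was clear and touching nothing.

**Disagreements between checks:**
- The side and wrist cameras differ by about 3–4 mm on the mark's x position. Each showed the spigot near the middle of the mark.
- The final colour fit of the spigot in the side picture was poor because the stray outline was too wide, so I relied on the wrist fit and on viewing the pictures.
- In the side view, the network also reported the red jaw as "cover" once, and I ignored that.

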